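# Fit the filter selector lever on its keyed shaft

## Task

Fit the blue-knobbed selector lever onto the upright shaft of the microscope's filter turret: turn it so that the slot in its hole matches the yellow rib on the shaft, thread it on until it sits fully down on the blue collar, and let go. Leave the red-knobbed lever where it lies; its hole does not fit.

Things in the scene. Friction and masses are not known exactly. Their poses are not given: they have to be found in the camera images.
- blue_lever_grip (a point): Grip point of the loose blue-knobbed lever (150 mm long, about 250 g, lying flat): mid-width and mid-height of its straight grey arm (16 mm wide; 16 to 32 mm above the underside), 24 mm above the underside, 48 mm from the hole's axis. x along the arm to the upright knob (26 mm diameter, 36 mm high, axis 57 mm away), z up. Grip here from above, across the arm.
- blue_lever_bore (a point): Centre of the upright hole in the blue lever's dark steel 12-sided hub (64 mm across, 30 mm high), half-way up (15 mm above the underside). Axes as at the grip point, which is at x +48, z +9 mm from here. Round hole of 24 mm diameter with one slot, 14 mm wide, along +x (towards the arm) to 25 mm from the axis.
- shaft_seat (a point): Top centre of the blue collar (60 mm diameter, 10 mm high) where the hub rests, 70 mm above the bench, on the fixed white turret housing (150x150x60 mm). The fixed steel shaft, 15 mm diameter, rises 40 mm from here, the top 10 mm tapering; its yellow rib, 6 mm wide, 26 mm high, reaches 20 mm from the axis along +x: the fitted lever's arm points that way. z up.
- red_lever_grip (a point): Grip point of the other loose lever: same shape, size, point and axes as the blue one, but with a red knob and a plain round hole of 10 mm, too small for the shaft. To be left alone.

How it is judged:
By the outcome, as a careful person would: the job done as asked, in the order asked, and still so for the second after the job is handed in, with the robot touching nothing.
It also fails if it takes over 35 s, if anything falls off the work surface, if the arm or the gripper's body presses on something with over 40 N, if the wrist force passes 120 N, or if a joint passes its speed limit or range.

## Robot

A 7-joint arm with a two-finger parallel gripper is mounted at the origin on the work surface. World frame = base frame: x ahead of the robot, y to its left, z up, the work surface at z = 0. Lengths are in m, angles in rad, forces in N, time in s.
With the tool pointing down it reaches from about 0.4 to 0.85 m from the base axis. Payload 4.5 kg.
Tool frame: the origin (TCP) lies at the very end of the fingers, on their centre line; the grasp point (between the pads) lies 19 mm behind it; z points along the fingers, x is the direction in which the jaws open and shut, and the axes are right-handed (so a half turn about z gives the same grasp; the last joint's range is limited). The gripper opens to 88 mm and grips with 3 to 60 N. Pads are 18 mm wide; open, the fingers measure 123 mm over their backs; the gripper's body (75 mm by 187 mm) begins 45 mm behind the grasp point.
Start: joints at [-1.287, 0.689, -0.195, 1.565, 0.157, 0.902, -0.215], TCP at [0.154, 0.606, 0.239] pointing down, gripper open.
Joint ranges: [-3.01, 3.01], [-0.46, 2.08], [-1.47, 1.51], [0.13, 2.56], [-1, 4.14], [0.04, 2.09], [-2.66, 2.66]. Speed limits (rad/s): [2.57, 2.57, 3.14, 3.14, 3.14, 3.14, 3.14].

## Interface

Orientations are given as a unit quaternion [x, y, z, w].
In Python, from plant import * gives the robot as it stands.
- The arm moves only by the tool apply_moves, never from a script. Its argument "series" is a list of rows, each an object of numbers: "x", "y", "z": the shift along the tool's x, y, z in units of 80 cm (1.0 is 80 cm); "wx", "wy", "wz": the turn, a rotation vector about the tool's x, y, z in units of pi rad (1.0 is pi rad); "fingers": the opening, from -1 (shut) to 1 (fully open), so that 0 is half open. In form: [{"x": .., "y": .., "z": .., "wx": .., "wy": .., "wz": .., "fingers": ..}, ...]. A call has 1 to 8 rows; each row shifts and turns the pose as measured when the row begins, along the tool's axes as they then stand; what a row does not reach is not made up. A row lasts 1/8 s, in which the tool goes at most 62.5 mm and 10.7 degrees, less where a joint would pass 70% of its speed; a pose out of reach is approached as far as the arm can. A call with a number of a shift or a turn outside -1 to 1 is refused whole. A call with a gripper value outside its range is refused whole. The fingers move at their own pace and stop on an object; "force" is the grip in N (left out, the last holds). Time passes only in rows, so rows that do not move let the fingers close. It gives the time, the measured TCP pose, the force and the opening at its end, in the units of the state.
- get_state(): the state, without advancing time (a new reading comes with each control period).
- snapshot(name): name is "scene" or "top"; returns (picture, depth): 384x512x3 uint8, red, green, blue; 384x512 float32, m along the optical axis (not along the pixel's ray), 0 where there is no reading.
- camera_model(name): a dict with "camera_matrix" (3x3 intrinsics, pixels), "dist_coeffs" ([k1, k2, p1, p2, k3] as OpenCV has them; the pictures are not rectified), "world_from_camera" (4x4, takes a point from camera to world coordinates). Camera axes: x right, y up, looking along -z (the intrinsics and any distortion apply to the point x, -y, -z); pixel columns grow to the right and rows downward; lengths in m; the calibration is good to about 2 mm. A picture is of the moment at which its call begins. camera_model takes no time and is no camera call.
- finish_job(): hands the job in, once; it reports no verdict.
The state is a dict: "clock": time; "q": joint angles; "qd": joint speeds; "joint_torque": joint torques, N m; "tool_pos": TCP position; "eef_rot": TCP orientation; "contact_force": force on the tool from outside, world axes, zero at the start; "moment": the same for the moment, N m; "opening": opening from 0.0 (shut) to 1.0 (fully open).
Only numpy, scipy, OpenCV 4.12 (cv2) and the standard library are available. Lean on these libraries where they do the work, as an engineer would, in place of code of your own. Each camera call takes 0.05 s, during which the arm holds its last target. There are 200 camera calls.

## Working session

There is one attempt and no reset: what is moved stays moved. The work goes in short steps, Python scripts to look and compute and a tool call to move; the robot and the scene stay as the last step left them, time stands still between calls to the robot, and variables do not carry over. Pictures are saved under pics/ and viewed, about 8 in all and at most 12, crops included, and the job is handed in when it is done.

Besides the shell and the picture viewer there is one more tool, called after "Emit:" by a JSON object that holds its "name" and its "arguments". apply_moves: Moves the arm, as the interface text tells. Its arguments: {"type":"object","properties":{"series":{"type":"array","items":{"type":"object","properties":{"x":{"type":"number"},"y":{"type":"number"},"z":{"type":"number"},"wx":{"type":"number"},"wy":{"type":"number"},"wz":{"type":"number"},"fingers":{"type":"number"}}}},"force":{"type":"number"}},"required":["series"]}

```bash
ls; mkdir -p pics; python3 - <<'E'
from plant import *
import cv2, numpy as np
s=get_state(); print(s['clock'],s['tool_pos'],s['eef_rot'],s['opening'])
ims=[]
for n in ("scene","top"):
    p,d=snapshot(n); np.savez(f"pics/{n}0.npz",p=p,d=d); cv2.imwrite(f"pics/{n}0.png",p[...,::-1])
    m=camera_model(n); print(n,m)
E
```

```text
pics
0.0 [0.1543932  0.60497904 0.23790627] [ 7.89650830e-01  6.13555796e-01 -6.81210814e-04  6.22502696e-04] 0.9975488695736338
scene {'camera_matrix': array([[475.09742544,   0.        , 254.70974448],
       [  0.        , 475.09742544, 194.90227382],
       [  0.        ,   0.        ,   1.        ]]), 'dist_coeffs': array([0.05220941, 0.        , 0.        , 0.        , 0.        ]), 'world_from_camera': array([[-0.6738346 , -0.57396784,  0.46530404,  0.93566449],
       [ 0.73886033, -0.52827057,  0.41834869,  0.45492084],
       [ 0.00568774,  0.62569252,  0.78004905,  0.82779637],
       [ 0.        ,  0.        ,  0.        ,  1.        ]])}
top {'camera_matrix': array([[387.67948314,   0.        , 254.9338122 ],
       [  0.        , 387.67948314, 182.99242362],
       [  0.        ,   0.        ,   1.        ]]), 'dist_coeffs': array([-0.06963473,  0.        ,  0.        ,  0.        ,  0.        ]), 'world_from_camera': array([[ 0.00931515,  0.98529272, -0.17062088,  0.35266319],
       [-0.99986002,  0.01154919,  0.01210571,  0.06345592],
       [ 0.0138982 ,  0.17048423,  0.98526239,  0.90590163],
       [ 0.        ,  0.        ,  0.        ,  1.        ]])}
```

View pics/scene0.png

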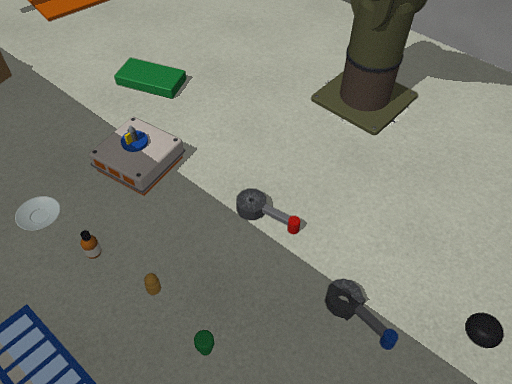

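View pics/top0.png

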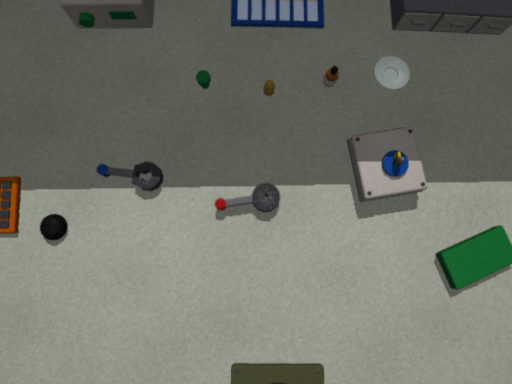

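The scene view has the blue lever at (345,298) with its knob at (389,339), the red one at (250,204), and the turret at (135,140). The top view has the blue hub at (147,176) with its knob at (103,170), and the turret collar at (395,163). The yellow rib lies just above the shaft in the image, roughly towards world +x.

```bash
cat > h.py <<'E'
from plant import *
import cv2, numpy as np
M={n:camera_model(n) for n in("scene","top")}
def ray(n,uv):
    m=M[n]; p=cv2.undistortPoints(np.float64(uv).reshape(-1,1,2),m["camera_matrix"],m["dist_coeffs"]).reshape(-1,2)
    d=np.c_[p[:,0],-p[:,1],-np.ones(len(p))]; T=m["world_from_camera"]
    return T[:3,3],d@T[:3,:3].T
def onz(n,uv,z):
    o,d=ray(n,uv); return o+d*((z-o[2])/d[:,2])[:,None]
def pts(n,mask,d):  # world points from depth at mask
    v,u=np.nonzero(mask&(d>0)); o,r=ray(n,np.c_[u,v]); return o+r*d[v,u][:,None]
def hsv(p): return cv2.cvtColor(p,cv2.COLOR_RGB2HSV)
def blobs(mask,amin=8):
    k,l,st,c=cv2.connectedComponentsWithStats(mask.astype(np.uint8)); return [(st[i][4],c[i].round(1),l==i) for i in range(1,k) if st[i][4]>=amin]
E
python3 - <<'E'
from h import *
for n in("top","scene"):
    z=np.load(f"pics/{n}0.npz"); p,d=z['p'],z['d']; h=hsv(p)
    H,S,V=h[...,0],h[...,1],h[...,2]
    for nm,m in(("blue",(H>100)&(H<125)&(S>150)&(V>50)),("yel",(H>20)&(H<35)&(S>120)&(V>80)),("red",((H<5)|(H>175))&(S>180))):
        for a,c,l in blobs(m):
            P=pts(n,l,d); print(n,nm,a,c,np.median(P,0).round(4) if len(P) else None,P[:,2].max().round(3) if len(P) else '')
    # points map in boxes by height
    X=pts(n,np.ones(d.shape,bool),d)
    b=(abs(X[:,0]-.52)<.15)
    for nm,(lo,hi),box in(("hub",(.022,.045),None),):
        pass
c=[]
t=np.load("pics/top0.npz")['p'];s=np.load("pics/scene0.npz")['p']
f=lambda p,u,v,w,hh:cv2.resize(p[v:v+hh,u:u+w],(400,300),interpolation=cv2.INTER_CUBIC)
o=np.vstack([np.hstack([f(t,90,140,80,60),f(t,350,130,80,60)]),np.hstack([f(s,315,270,100,75),f(s,85,105,100,75)])])
cv2.imwrite("pics/crop1.png",o[...,::-1])
E
```

```text
top blue 950 [277.7  16.5] [ 0.9325 -0.0026  0.0112] 0.016
top blue 376 [394.  164.5] [ 0.5404 -0.2543  0.0695] 0.098
top blue 79 [101.8 169.3] [0.5318 0.4056 0.0351] 0.04
top yel 16 [398.7 154.1] [ 0.5612 -0.26    0.0945] 0.097
top red 79 [220.1 203.9] [0.4545 0.1312 0.0356] 0.039
scene blue 293 [135.7 142.5] [ 0.5529 -0.2475  0.0693] 0.092
scene blue 1702 [ 40. 350.] [ 0.9396 -0.031   0.0123] 0.017
scene blue 249 [388.7 338.7] [0.5405 0.4109 0.0349] 0.04
scene yel 60 [128.1 138.1] [ 0.5629 -0.2558  0.0856] 0.098
scene red 173 [293.4 224.4] [0.4631 0.1375 0.0326] 0.041
```

View pics/crop1.png

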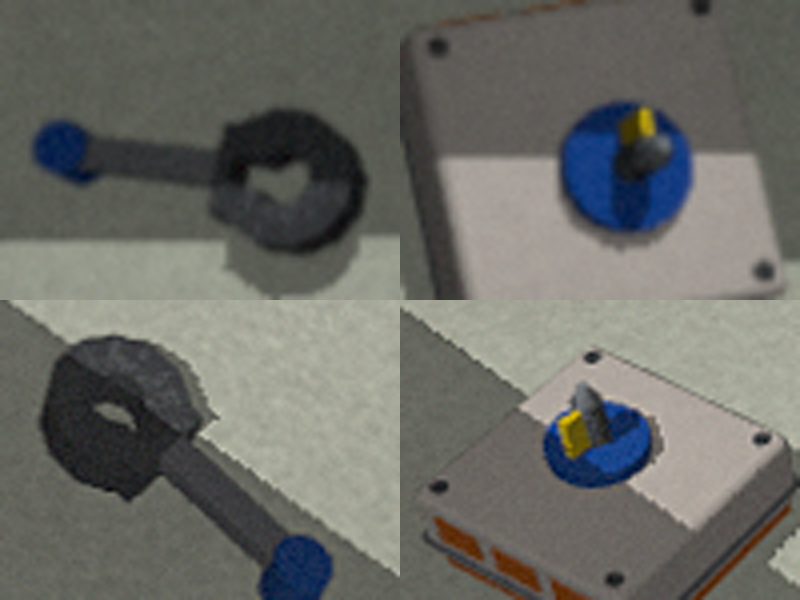

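```bash
python3 - <<'E'
from h import *
for n in("top","scene"):
    z=np.load(f"pics/{n}0.npz"); p,d=z['p'],z['d']; h=hsv(p); H,S,V=[h[...,i] for i in range(3)]
    blue=(H>100)&(H<125)&(S>150)&(V>50); yel=(H>20)&(H<35)&(S>120)&(V>80)
    X=pts(n,np.ones(d.shape,bool)&(d>0),d)
    W=np.zeros(d.shape+(3,)); W[d>0]=X
    # knob
    k=blue&(abs(W[...,0]-.535)<.05)&(abs(W[...,1]-.408)<.05)&(W[...,2]>.031)
    K=W[k]; kc=K[:,:2].mean(0); print(n,"knob",k.sum(),K.mean(0).round(4),np.ptp(K,axis=0).round(3))
    # hub top
    t=(np.hypot(W[...,0]-kc[0],W[...,1]-(kc[1]-.105))<.05)&(W[...,2]>.025)&(W[...,2]<.036)&(V<110)
    hh=W[t]; (c,r)=cv2.minEnclosingCircle(hh[:,:2].astype(np.float32)); 
    v,u=np.nonzero(t); print(" hub",t.sum(),np.array(c).round(4),r,np.median(hh[:,2]),"ext mid",(hh.min(0)/2+hh.max(0)/2).round(4),np.ptp(hh,axis=0).round(3))
    tm=cv2.morphologyEx(t.astype(np.uint8)[...],cv2.MORPH_OPEN,np.ones((3,3)))
    # pixel outline hull on plane z=.03
    hull=cv2.convexHull(np.c_[u,v].astype(np.int32)).reshape(-1,2); q=onz(n,hull,.030)
    c2,r2=cv2.minEnclosingCircle(q[:,:2].astype(np.float32)); print(" hub hull",np.round(c2,4),r2)
    a=kc-np.array(c); print(" dist,ang",np.hypot(*a),np.degrees(np.arctan2(a[1],a[0])))
    # collar
    cb=blue&(abs(W[...,0]-.545)<.05)&(abs(W[...,1]+.25)<.05)
    cb=cb&(W[...,2]>.064)&(W[...,2]<.076); v,u=np.nonzero(cb)
    hull=cv2.convexHull(np.c_[u,v].astype(np.int32)).reshape(-1,2); q=onz(n,hull,.070)
    e=cv2.fitEllipse(q[:,:2].astype(np.float32)*1000); c2,r2=cv2.minEnclosingCircle(q[:,:2].astype(np.float32))
    print(" collar",np.round(c2,4),r2,"ell",np.round(e,1).tolist() if 0 else e)
    y=yel&(abs(W[...,0]-.55)<.06)&(abs(W[...,1]+.25)<.06); Y=W[y&(W[...,2]>.093)]
    print(" rib top",len(Y),Y.mean(0).round(4) if len(Y) else'', "all yellow",W[y].mean(0).round(4))
    sh=(W[...,2]>.100)&(abs(W[...,0]-.55)<.06)&(abs(W[...,1]+.25)<.06); print(" shaft",sh.sum(),W[sh].mean(0).round(4), W[sh][:,2].max() if sh.any() else '')
    a=Y.mean(0)[:2]-np.array(c2); print(" rib ang",np.hypot(*a),np.degrees(np.arctan2(a[1],a[0])))
E
```

```text
top knob 74 [0.5317 0.4068 0.0353] [0.021 0.022 0.007]
 hub 553 [0.5207 0.3118] 0.040934979915618896 0.029432388786594932 ext mid [0.5205 0.3112 0.0296] [0.062 0.08  0.009]
 hub hull [0.5212 0.3112] 0.04150768741965294
 dist,ang 0.09558024630630929 83.39568349610502
 collar [ 0.5467 -0.2604] 0.02975308708846569 ell ((546.5686645507812, -260.1065368652344), (56.28125762939453, 58.66355514526367), 32.06157684326172)
 rib top 14 [ 0.5613 -0.2596  0.0951] all yellow [ 0.561  -0.2601  0.0948]
 shaft 32 [ 0.5461 -0.2595  0.1051] 0.11119235364067215
 rib ang 0.014635785209343602 3.15523174361824
scene knob 168 [0.5357 0.4104 0.0359] [0.028 0.023 0.008]
 hub 916 [0.5257 0.3143] 0.04178333654999733 0.030247159019406722 ext mid [0.5214 0.3139 0.0301] [0.066 0.083 0.01 ]
 hub hull [0.5257 0.3146] 0.0418684221804142
 dist,ang 0.09665898807200186 84.05887124024095
 collar [ 0.552 -0.256] 0.03172224014997482 ell ((550.8096313476562, -255.5802764892578), (57.81584930419922, 63.21794128417969), 154.59445190429688)
 rib top 13 [ 0.5633 -0.2568  0.0959] all yellow [ 0.5629 -0.2566  0.085 ]
 shaft 32 [ 0.55   -0.2572  0.105 ] 0.11067053501374524
 rib ang 0.011315637124066625 -4.513295157991034
```

Both views put the blue hub, knob and shaft where expected (heights 30/36/110 mm, knob-to-hub distance about 104 mm), with a constant offset of about 4 mm between the cameras. The lever points at about 84° and the rib at about 0°. I'll use the averages: grip (0.528, 0.352), shaft (0.548, -0.258). First I turn the tool.

Emit:
{"name": "apply_moves", "arguments": {"series": [{"wz":0.057,"fingers":1},{"wz":0.057},{"wz":0.057},{"wz":0.057},{"wz":0.057},{"wz":0.057},{"wz":0.057},{"wz":0.057}], "force": 30}}

```text
schema error: expected keys x, y, z, wx, wy, wz, fingers
```

```bash
cat >> h.py <<'E'
def plan(x,y,z,th):
    from scipy.spatial.transform import Rotation as R
    s=get_state(); r=R.from_quat(s['eef_rot']); p=np.array(s['tool_pos']); m=r.as_matrix()
    cur=np.degrees(np.arctan2(m[1,0],m[0,0]))
    t=np.radians(th); g=R.from_matrix(np.array([[np.cos(t),np.sin(t),0],[np.sin(t),-np.cos(t),0],[0,0,-1]]))
    dw=np.array([x,y,z])-p
    print("t",round(s['clock'],2),"pos",p.round(4),"ang",cur.round(2),"tilt",np.degrees(np.arccos(-m[2,2])).round(2),"open",round(s['opening'],3),"F",np.round(s['contact_force'],1),"q",np.round(s['q'],2))
    print("shift units",(r.inv().apply(dw)/.8).round(4),"|mm|",(np.linalg.norm(dw)*1000).round(1),"turn units",((r.inv()*g).as_rotvec()/np.pi).round(4), "shift units if turned",(g.inv().apply(dw)/.8).round(4))
E
python3 -c "
from h import *
plan(.528,.352,.12,-6)"
```

```text
t 0.1 pos [0.1544 0.6051 0.238 ] ang 75.69 tilt 0.09 open 1.003 F [ 0.4  0.5 -0. ] q [-1.29  0.69 -0.19  1.57  0.16  0.9  -0.22]
shift units [-0.1908  0.5307  0.1479] |mm| 466.4 turn units [4.000e-04 4.000e-04 4.538e-01] shift units if turned [0.4975 0.2658 0.1475]
```

All keys are required in every row.

Emit:
{"name": "apply_moves", "arguments": {"series": [{"x":0,"y":0,"z":0,"wx":0,"wy":0,"wz":0.057,"fingers":1},{"x":0,"y":0,"z":0,"wx":0,"wy":0,"wz":0.057,"fingers":1},{"x":0,"y":0,"z":0,"wx":0,"wy":0,"wz":0.057,"fingers":1},{"x":0,"y":0,"z":0,"wx":0,"wy":0,"wz":0.057,"fingers":1},{"x":0,"y":0,"z":0,"wx":0,"wy":0,"wz":0.057,"fingers":1},{"x":0,"y":0,"z":0,"wx":0,"wy":0,"wz":0.057,"fingers":1},{"x":0,"y":0,"z":0,"wx":0,"wy":0,"wz":0.057,"fingers":1},{"x":0,"y":0,"z":0,"wx":0,"wy":0,"wz":0.057,"fingers":1}], "force": 30}}

```text
clock: 1.1
tool_pos: [0.1534, 0.6018, 0.2339]
eef_rot: [0.997, -0.079, -0.001, 0.005]
contact_force: [-1.1, -0.8, 0.2]
opening: 0.999
```

```bash
python3 -c "
from h import *
plan(.528,.352,.12,-6)"
```

```text
t 1.1 pos [0.1534 0.6018 0.2339] ang -9.07 tilt 0.63 open 0.999 F [-1.1 -0.8  0.2] q [-1.52  0.7   0.24  1.59 -0.2   0.89 -1.37]
shift units [0.5119 0.2331 0.144 ] |mm| 464.5 turn units [ 0.0035  0.0007 -0.017 ] shift units if turned [0.4984 0.2616 0.1424]
```

Emit:
{"name": "apply_moves", "arguments": {"series": [{"x":0.062,"y":0.032,"z":0.018,"wx":0.0035,"wy":0,"wz":-0.017,"fingers":1},{"x":0.062,"y":0.032,"z":0.018,"wx":0,"wy":0,"wz":0,"fingers":1},{"x":0.062,"y":0.032,"z":0.018,"wx":0,"wy":0,"wz":0,"fingers":1},{"x":0.062,"y":0.032,"z":0.018,"wx":0,"wy":0,"wz":0,"fingers":1},{"x":0.062,"y":0.032,"z":0.018,"wx":0,"wy":0,"wz":0,"fingers":1},{"x":0.062,"y":0.032,"z":0.018,"wx":0,"wy":0,"wz":0,"fingers":1},{"x":0.062,"y":0.032,"z":0.018,"wx":0,"wy":0,"wz":0,"fingers":1},{"x":0.06,"y":0.032,"z":0.018,"wx":0,"wy":0,"wz":0,"fingers":1}]}}

```text
clock: 2.1
tool_pos: [0.527, 0.3561, 0.1108]
eef_rot: [0.999, -0.044, -0.004, -0.002]
contact_force: [-0.1, 1.1, -0.1]
opening: 1.0
```

```bash
python3 - <<'E'
from h import *
plan(.528,.352,.05,-6)
o=[]
for n in("scene","top"):
    p,d=snapshot(n); np.savez(f"pics/{n}1.npz",p=p,d=d)
    c=p[230:365,300:480] if n=="scene" else p[110:245,40:220]
    o.append(cv2.resize(c,(400,300),interpolation=cv2.INTER_CUBIC))
cv2.imwrite("pics/c2.png",np.hstack(o)[...,::-1])
E
```

```text
t 2.1 pos [0.527  0.3561 0.1108] ang -5.07 tilt 0.45 open 1.0 F [-0.1  1.1 -0.1] q [-0.71  0.87  0.08  1.64 -0.12  0.65 -0.65]
shift units [0.0022 0.0052 0.0759] |mm| 60.9 turn units [-0.0009  0.0023  0.0052] shift units if turned [0.0017 0.0049 0.076 ]
```

View pics/c2.png

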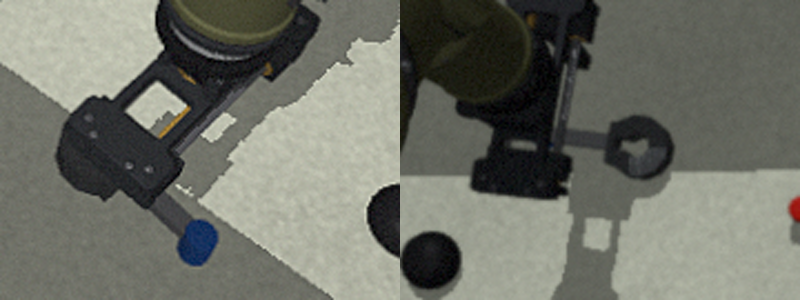

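The gripper straddles the arm between the hub and the knob. Descending.

Emit:
{"name": "apply_moves", "arguments": {"series": [{"x":0.002,"y":0.005,"z":0.04,"wx":-0.001,"wy":0.002,"wz":0.005,"fingers":1},{"x":0,"y":0,"z":0.04,"wx":0,"wy":0,"wz":0,"fingers":1},{"x":0,"y":0,"z":0.025,"wx":0,"wy":0,"wz":0,"fingers":1},{"x":0,"y":0,"z":0,"wx":0,"wy":0,"wz":0,"fingers":1}]}}

```text
clock: 2.7
tool_pos: [0.5332, 0.3441, 0.0228]
eef_rot: [0.998, -0.059, 0.001, 0.003]
contact_force: [1.0, -0.1, 0.4]
opening: 1.0
```

```bash
python3 -c "
from h import *
plan(.528,.352,.006,-6)"
```

```text
t 2.7 pos [0.5332 0.3441 0.0228] ang -6.75 tilt 0.38 open 1.0 F [ 1.  -0.1  0.4] q [-0.69  1.    0.08  1.66 -0.13  0.49 -0.65]
shift units [-0.0076 -0.0092  0.021 ] |mm| 19.3 turn units [ 0.002  -0.0007 -0.0042] shift units if turned [-0.0075 -0.0092  0.021 ]
```

Emit:
{"name": "apply_moves", "arguments": {"series": [{"x":-0.0075,"y":-0.009,"z":0.012,"wx":0.002,"wy":0,"wz":-0.004,"fingers":1},{"x":0,"y":0,"z":0.008,"wx":0,"wy":0,"wz":0,"fingers":1},{"x":0,"y":0,"z":0,"wx":0,"wy":0,"wz":0,"fingers":1}]}}

```text
clock: 3.08
tool_pos: [0.5284, 0.3544, 0.0079]
eef_rot: [0.999, -0.051, 0.002, -0.002]
contact_force: [-0.2, -0.5, 0.6]
opening: 0.997
```

```bash
python3 -c "
from h import *
plan(.528,.352,.006,-6)"
```

```text
t 3.08 pos [0.5284 0.3544 0.0079] ang -5.9 tilt 0.33 open 0.997 F [-0.2 -0.5  0.6] q [-0.7   1.02  0.07  1.67 -0.13  0.45 -0.65]
shift units [-0.0002  0.003   0.0024] |mm| 3.1 turn units [-0.0011 -0.0015  0.0006] shift units if turned [-0.0002  0.003   0.0024]
```

Emit:
{"name": "apply_moves", "arguments": {"series": [{"x":0,"y":0.002,"z":0.001,"wx":-0.001,"wy":-0.001,"wz":0,"fingers":1},{"x":0,"y":0,"z":0,"wx":0,"wy":0,"wz":0,"fingers":-1},{"x":0,"y":0,"z":0,"wx":0,"wy":0,"wz":0,"fingers":-1},{"x":0,"y":0,"z":0,"wx":0,"wy":0,"wz":0,"fingers":-1},{"x":0,"y":0,"z":0,"wx":0,"wy":0,"wz":0,"fingers":-1},{"x":0,"y":0,"z":0,"wx":0,"wy":0,"wz":0,"fingers":-1},{"x":0,"y":0,"z":0,"wx":0,"wy":0,"wz":0,"fingers":-1}], "force": 50}}

```text
clock: 3.95
tool_pos: [0.5293, 0.3528, 0.0084]
eef_rot: [0.999, -0.052, 0.002, -0.001]
contact_force: [-0.2, -0.3, 0.2]
opening: 0.342
```

```bash
python3 -c "
from h import *
plan(.528,.352,.16,-6)"
```

```text
t 3.95 pos [0.5293 0.3528 0.0084] ang -5.93 tilt 0.2 open 0.342 F [-0.2 -0.3  0.2] q [-0.7   1.02  0.07  1.66 -0.13  0.46 -0.65]
shift units [-0.0009  0.0009 -0.1895] |mm| 151.6 turn units [-0.0004 -0.001   0.0004] shift units if turned [-0.0015  0.0011 -0.1895]
```

Still closing (0.34 open, where 0.18 is the arm's width). Waiting, then lifting.

Emit:
{"name": "apply_moves", "arguments": {"series": [{"x":0,"y":0,"z":0,"wx":0,"wy":0,"wz":0,"fingers":-1},{"x":0,"y":0,"z":0,"wx":0,"wy":0,"wz":0,"fingers":-1},{"x":0,"y":0,"z":0,"wx":0,"wy":0,"wz":0,"fingers":-1},{"x":0,"y":0,"z":0,"wx":0,"wy":0,"wz":0,"fingers":-1}]}}

```text
clock: 4.45
tool_pos: [0.5286, 0.3529, 0.0083]
eef_rot: [0.999, -0.052, 0.001, -0.0]
contact_force: [0.1, 0.8, 1.1]
opening: 0.173
```

```bash
python3 -c "
from h import *
plan(.528,.352,.16,-6)"
```

```text
t 4.45 pos [0.5286 0.3529 0.0083] ang -5.93 tilt 0.12 open 0.173 F [0.1 0.8 1.1] q [-0.7   1.02  0.07  1.66 -0.13  0.46 -0.65]
shift units [-0.0002  0.001  -0.1896] |mm| 151.7 turn units [-0.0003 -0.0006  0.0004] shift units if turned [-0.0006  0.0012 -0.1896]
```

Emit:
{"name": "apply_moves", "arguments": {"series": [{"x":0,"y":0,"z":-0.015,"wx":0,"wy":0,"wz":0,"fingers":-1},{"x":0,"y":0,"z":-0.03,"wx":0,"wy":0,"wz":0,"fingers":-1},{"x":0,"y":0,"z":-0.045,"wx":0,"wy":0,"wz":0,"fingers":-1},{"x":0,"y":0,"z":-0.045,"wx":0,"wy":0,"wz":0,"fingers":-1},{"x":0,"y":0,"z":-0.035,"wx":0,"wy":0,"wz":0,"fingers":-1},{"x":0,"y":0,"z":-0.015,"wx":0,"wy":0,"wz":0,"fingers":-1},{"x":0,"y":0,"z":0,"wx":0,"wy":0,"wz":0,"fingers":-1}]}}

```text
clock: 5.32
tool_pos: [0.5286, 0.3519, 0.1626]
eef_rot: [0.999, -0.052, 0.001, -0.0]
contact_force: [0.2, 0.1, -1.9]
opening: 0.177
```

```bash
python3 - <<'E'
from h import *
plan(.5965,-.258,.165,-90)
o=[]
for n in("scene","top"):
    p,d=snapshot(n); np.savez(f"pics/{n}2.npz",p=p,d=d)
    c=p[200:365,260:480] if n=="scene" else p[80:245,40:260]
    o.append(cv2.resize(c,(400,300),interpolation=cv2.INTER_CUBIC))
cv2.imwrite("pics/c3.png",np.hstack(o)[...,::-1])
E
```

```text
t 5.33 pos [0.5286 0.3519 0.1626] ang -5.96 tilt 0.17 open 0.177 F [ 0.2  0.1 -1.9] q [-0.72  0.79  0.11  1.62 -0.11  0.73 -0.66]
shift units [ 0.1636  0.7494 -0.003 ] |mm| 613.6 turn units [-0.0008 -0.0006  0.4669] shift units if turned [ 0.7623 -0.0849 -0.0031]
```

View pics/c3.png

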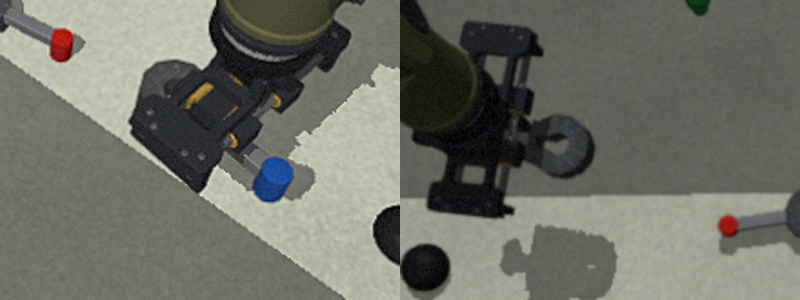

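Lever held (−1.9 N, opening 0.177). Turning it now.

Emit:
{"name": "apply_moves", "arguments": {"series": [{"x":0,"y":0,"z":0,"wx":0,"wy":0,"wz":0.03,"fingers":-1},{"x":0,"y":0,"z":0,"wx":0,"wy":0,"wz":0.055,"fingers":-1},{"x":0,"y":0,"z":0,"wx":0,"wy":0,"wz":0.055,"fingers":-1},{"x":0,"y":0,"z":0,"wx":0,"wy":0,"wz":0.055,"fingers":-1},{"x":0,"y":0,"z":0,"wx":0,"wy":0,"wz":0.055,"fingers":-1},{"x":0,"y":0,"z":0,"wx":0,"wy":0,"wz":0.055,"fingers":-1},{"x":0,"y":0,"z":0,"wx":0,"wy":0,"wz":0.055,"fingers":-1},{"x":0,"y":0,"z":0,"wx":0,"wy":0,"wz":0.055,"fingers":-1}]}}

```text
clock: 6.42
tool_pos: [0.5212, 0.3473, 0.1479]
eef_rot: [0.748, -0.663, -0.002, 0.011]
contact_force: [0.2, -0.4, -1.6]
opening: 0.172
```

Emit:
{"name": "apply_moves", "arguments": {"series": [{"x":0,"y":0,"z":0,"wx":0,"wy":0,"wz":0.03,"fingers":-1},{"x":0,"y":0,"z":0,"wx":0,"wy":0,"wz":0,"fingers":-1}]}}

```text
clock: 6.68
tool_pos: [0.5195, 0.3466, 0.1446]
eef_rot: [0.715, -0.699, -0.001, 0.014]
contact_force: [0.5, -0.2, -2.8]
opening: 0.176
```

```bash
python3 - <<'E'
from h import *
plan(.5965,-.258,.165,-90)
E
```

```text
t 6.67 pos [0.5195 0.3466 0.1446] ang -88.62 tilt 1.66 open 0.176 F [ 0.5 -0.2 -2.8] q [-0.93  0.88  0.51  1.64 -0.55  0.8  -1.72]
shift units [ 0.7582 -0.0778 -0.0131] |mm| 609.8 turn units [ 0.007  -0.006   0.0076] shift units if turned [ 0.7558 -0.0963 -0.0255]
```

Emit:
{"name": "apply_moves", "arguments": {"series": [{"x":0.02,"y":-0.005,"z":-0.015,"wx":0.007,"wy":-0.006,"wz":0.007,"fingers":-1},{"x":0.045,"y":-0.007,"z":-0.01,"wx":0,"wy":0,"wz":0,"fingers":-1},{"x":0.06,"y":-0.007,"z":-0.005,"wx":0,"wy":0,"wz":0,"fingers":-1},{"x":0.06,"y":-0.007,"z":0,"wx":0,"wy":0,"wz":0,"fingers":-1},{"x":0.06,"y":-0.007,"z":0,"wx":0,"wy":0,"wz":0,"fingers":-1},{"x":0.06,"y":-0.007,"z":0,"wx":0,"wy":0,"wz":0,"fingers":-1},{"x":0.06,"y":-0.007,"z":0,"wx":0,"wy":0,"wz":0,"fingers":-1},{"x":0.06,"y":-0.007,"z":0,"wx":0,"wy":0,"wz":0,"fingers":-1}]}}

```text
clock: 7.68
tool_pos: [0.5666, 0.0035, 0.1628]
eef_rot: [0.718, -0.696, -0.002, 0.003]
contact_force: [0.3, 0.2, -2.1]
opening: 0.172
```

```bash
python3 - <<'E'
from h import *
plan(.5965,-.258,.165,-90)
E
```

```text
t 7.67 pos [0.5666 0.0035 0.1628] ang -88.19 tilt 0.41 open 0.172 F [ 0.3  0.2 -2.1] q [-0.33  0.76  0.42  1.83 -0.48  0.66 -1.17]
shift units [ 0.3279 -0.0271 -0.0028] |mm| 263.2 turn units [ 0.0022 -0.0002  0.01  ] shift units if turned [ 0.3269 -0.0374 -0.0028]
```

Emit:
{"name": "apply_moves", "arguments": {"series": [{"x":0.06,"y":-0.006,"z":-0.005,"wx":0.002,"wy":0,"wz":0.01,"fingers":-1},{"x":0.06,"y":-0.006,"z":0,"wx":0,"wy":0,"wz":0,"fingers":-1},{"x":0.06,"y":-0.006,"z":0,"wx":0,"wy":0,"wz":0,"fingers":-1},{"x":0.06,"y":-0.006,"z":0,"wx":0,"wy":0,"wz":0,"fingers":-1},{"x":0.04,"y":-0.006,"z":0,"wx":0,"wy":0,"wz":0,"fingers":-1},{"x":0.02,"y":0,"z":0,"wx":0,"wy":0,"wz":0,"fingers":-1},{"x":0,"y":0,"z":0,"wx":0,"wy":0,"wz":0,"fingers":-1}]}}

```text
clock: 8.55
tool_pos: [0.5899, -0.2487, 0.1625]
eef_rot: [0.709, -0.705, -0.002, 0.003]
contact_force: [-0.5, 0.7, -2.4]
opening: 0.17
```

```bash
python3 - <<'E'
from h import *
plan(.5965,-.258,.165,-90)
o=[]
for n in("scene","top"):
    p,d=snapshot(n); np.savez(f"pics/{n}3.npz",p=p,d=d)
    c=p[50:230,40:280] if n=="scene" else p[80:260,270:510]
    o.append(cv2.resize(c,(400,300),interpolation=cv2.INTER_CUBIC))
cv2.imwrite("pics/c4.png",np.hstack(o)[...,::-1])
E
```

```text
t 8.55 pos [ 0.5899 -0.2487  0.1625] ang -89.68 tilt 0.41 open 0.17 F [-0.5  0.7 -2.4] q [ 0.12  0.84  0.4   1.6  -0.41  0.79 -0.88]
shift units [ 0.0117 -0.0081 -0.0032] |mm| 11.7 turn units [ 0.0023 -0.0003  0.0018] shift units if turned [ 0.0117 -0.0082 -0.0032]
```

View pics/c4.png

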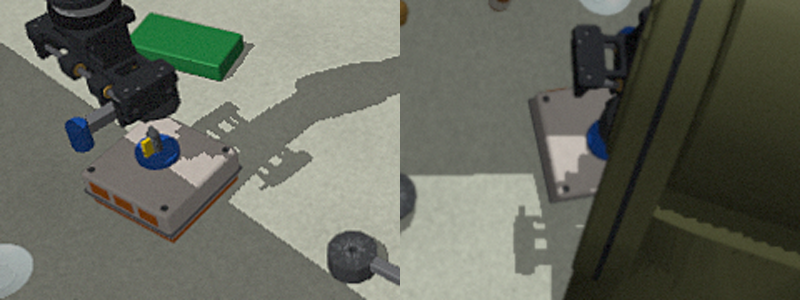

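In the scene view the knob (about crop 80,135) is towards +x of the shaft as wanted, and the gripper hides the hub. I'll measure the knob in that view.

```bash
cat >> h.py <<'E'
def knob(n,p,d,c,top):
    h=hsv(p); H,S,V=[h[...,i] for i in range(3)]
    W=np.zeros(d.shape+(3,)); W[d>0]=pts(n,d>0,d)
    b=(H>100)&(H<125)&(S>150)&(V>50)&(np.hypot(W[...,0]-c[0],W[...,1]-c[1])<.05)&(W[...,2]>top-.05)
    K=W[b&(W[...,2]>W[b][:,2].max()-.008)]
    print(n,"knob all z",np.percentile(W[b][:,2],[2,50,98]).round(4),"top",len(K),K.mean(0).round(4),"mid",((K.min(0)+K.max(0))/2).round(4)); return W
E
python3 - <<'E'
from h import *
for i,c,t in((0,(.536,.41),.04),(3,(.645,-.25),.194)):
    z=np.load(f"pics/scene{i}.npz"); W=knob("scene",z['p'],z['d'],c,t)
# arm pixels between gripper and knob; hub pixels
p=z['p']; V=hsv(p)[...,2]
m=(abs(W[...,1]+.25)<.04)&(W[...,2]>.10)&(W[...,2]<.20)&(W[...,0]>.48)&(W[...,0]<.70)
for x in np.arange(.5,.69,.01):
    k=m&(abs(W[...,0]-x)<.005)
    if k.sum(): print(x.round(3),k.sum(),W[k].mean(0).round(4),W[k].min(0).round(3)[1:],W[k].max(0).round(3)[1:])
E
```

```text
scene knob all z [0.0086 0.0349 0.0388] top 165 [0.5356 0.4104 0.0359] mid [0.5348 0.4103 0.0357]
scene knob all z [0.1576 0.1816 0.1914] top 110 [ 0.6486 -0.2449  0.1885] mid [ 0.6478 -0.2462  0.1882]
0.52 12 [ 0.5215 -0.2213  0.1647] [-0.224  0.156] [-0.218  0.181]
0.53 25 [ 0.5306 -0.2168  0.1633] [-0.22   0.155] [-0.213  0.172]
0.54 41 [ 0.5412 -0.2177  0.1605] [-0.262  0.101] [-0.211  0.179]
0.55 65 [ 0.5505 -0.235   0.1366] [-0.263  0.1  ] [-0.212  0.176]
0.56 36 [ 0.5598 -0.2205  0.1615] [-0.225  0.153] [-0.215  0.174]
0.57 21 [ 0.5701 -0.2254  0.1594] [-0.231  0.154] [-0.222  0.166]
0.59 3 [ 0.5937 -0.2561  0.1846] [-0.258  0.184] [-0.254  0.185]
0.6 102 [ 0.601  -0.2379  0.1819] [-0.268  0.163] [-0.223  0.199]
0.61 56 [ 0.6101 -0.2434  0.1819] [-0.254  0.17 ] [-0.238  0.188]
0.62 51 [ 0.6199 -0.2437  0.1819] [-0.255  0.17 ] [-0.238  0.188]
0.63 55 [ 0.6297 -0.2434  0.1806] [-0.254  0.161] [-0.238  0.188]
0.64 78 [ 0.6409 -0.2416  0.1807] [-0.258  0.156] [-0.233  0.192]
0.65 114 [ 0.6502 -0.2402  0.179 ] [-0.259  0.155] [-0.233  0.192]
0.66 74 [ 0.6578 -0.2434  0.1745] [-0.255  0.155] [-0.236  0.191]
```

Emit:
{"name": "apply_moves", "arguments": {"series": [{"x":0.0144,"y":-0.009,"z":0.01,"wx":0.002,"wy":0,"wz":0.002,"fingers":-1},{"x":0,"y":0,"z":0.015,"wx":0,"wy":0,"wz":0,"fingers":-1},{"x":0,"y":0,"z":0,"wx":0,"wy":0,"wz":0,"fingers":-1},{"x":0,"y":0,"z":0,"wx":0,"wy":0,"wz":0,"fingers":-1}]}}

```text
clock: 9.15
tool_pos: [0.5991, -0.253, 0.1401]
eef_rot: [0.71, -0.704, -0.002, -0.001]
contact_force: [0.4, 0.4, -2.0]
opening: 0.179
```

```bash
python3 - <<'E'
from h import *
plan(.5965,-.2595,.125,-90)
p,d=snapshot("scene"); np.savez("pics/scene4.npz",p=p,d=d)
W=knob("scene",p,d,(.655,-.257),.17)
cv2.imwrite("pics/c5.png",cv2.resize(p[70:205,60:240],(800,600),interpolation=cv2.INTER_CUBIC)[...,::-1])
E
```

```text
t 9.15 pos [ 0.5991 -0.253   0.1401] ang -89.55 tilt 0.26 open 0.179 F [ 0.4  0.4 -2. ] q [ 0.14  0.88  0.38  1.58 -0.42  0.77 -0.86]
shift units [0.0082 0.0033 0.0188] |mm| 16.6 turn units [0.0005 0.0014 0.0025] shift units if turned [0.0082 0.0033 0.0188]
scene knob all z [0.1354 0.1601 0.1693] top 104 [ 0.657  -0.2496  0.1668] mid [ 0.6564 -0.2508  0.1674]
```

View pics/c5.png

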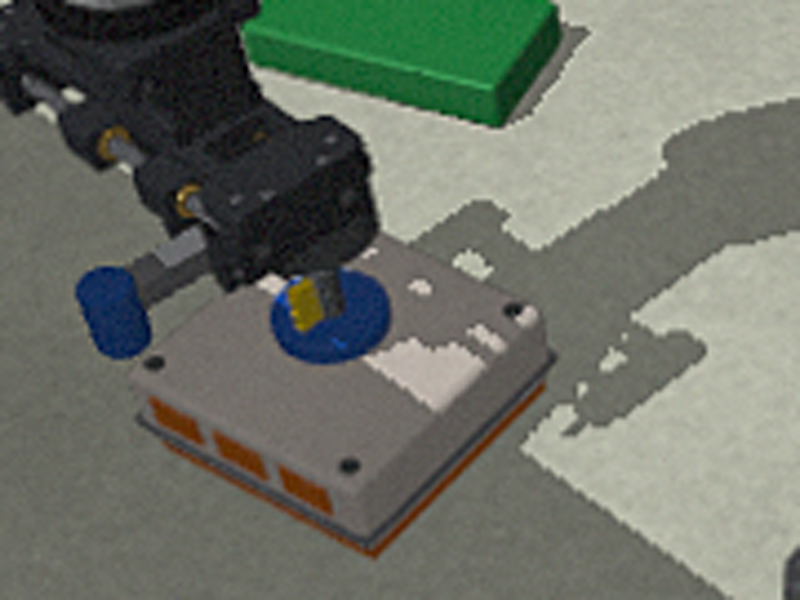

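The knob still needs about −7 mm in y and −2 mm in x, by both the camera and the arm pose. Correcting before going lower.

Emit:
{"name": "apply_moves", "arguments": {"series": [{"x":0.0088,"y":0.0025,"z":0.006,"wx":0,"wy":0.001,"wz":0.0025,"fingers":-1},{"x":0,"y":0,"z":0,"wx":0,"wy":0,"wz":0,"fingers":-1},{"x":0,"y":0,"z":0,"wx":0,"wy":0,"wz":0,"fingers":-1}]}}

```text
clock: 9.57
tool_pos: [0.597, -0.2605, 0.1353]
eef_rot: [-0.707, 0.707, 0.001, -0.0]
contact_force: [0.0, -0.2, -1.7]
opening: 0.172
```

```bash
python3 - <<'E'
from h import *
plan(.5965,-.2595,.0783,-90)
p,d=snapshot("scene"); W=knob("scene",p,d,(.655,-.257),.17)
E
```

```text
t 9.57 pos [ 0.597  -0.2605  0.1353] ang -90.04 tilt 0.08 open 0.172 F [ 0.  -0.2 -1.7] q [ 0.15  0.88  0.38  1.58 -0.43  0.76 -0.86]
shift units [-0.0012  0.0005  0.0713] |mm| 57.0 turn units [ 0.0004  0.0003 -0.0002] shift units if turned [-0.0013  0.0006  0.0713]
scene knob all z [0.1305 0.1545 0.1645] top 106 [ 0.6552 -0.2568  0.1618] mid [ 0.6542 -0.2591  0.1616]
```

On target (knob 0.6552, −0.2568). Lowering over the shaft tip gently.

Emit:
{"name": "apply_moves", "arguments": {"series": [{"x":0,"y":0,"z":0.012,"wx":0,"wy":0,"wz":0,"fingers":-1},{"x":0,"y":0,"z":0.012,"wx":0,"wy":0,"wz":0,"fingers":-1},{"x":0,"y":0,"z":0.01,"wx":0,"wy":0,"wz":0,"fingers":-1},{"x":0,"y":0,"z":0,"wx":0,"wy":0,"wz":0,"fingers":-1}]}}

```text
clock: 10.12
tool_pos: [0.5966, -0.2601, 0.1056]
eef_rot: [-0.707, 0.707, 0.001, -0.0]
contact_force: [-0.2, 0.5, -2.5]
opening: 0.169
```

```bash
python3 - <<'E'
from h import *
plan(.5965,-.2595,.0783,-90)
E
```

```text
t 10.12 pos [ 0.5966 -0.2601  0.1056] ang -90.02 tilt 0.15 open 0.169 F [-0.2  0.5 -2.5] q [ 0.16  0.92  0.36  1.6  -0.44  0.7  -0.85]
shift units [-0.0007  0.      0.0341] |mm| 27.3 turn units [ 0.0007  0.0005 -0.0001] shift units if turned [-0.0007  0.0001  0.0341]
```

No contact force at 13 mm below the shaft tip. Continuing past the rib.

Emit:
{"name": "apply_moves", "arguments": {"series": [{"x":0,"y":0,"z":0.009,"wx":0,"wy":0,"wz":0,"fingers":-1},{"x":0,"y":0,"z":0.009,"wx":0,"wy":0,"wz":0,"fingers":-1},{"x":0,"y":0,"z":0.006,"wx":0,"wy":0,"wz":0,"fingers":-1},{"x":0,"y":0,"z":0,"wx":0,"wy":0,"wz":0,"fingers":-1}]}}

```text
clock: 10.62
tool_pos: [0.5967, -0.2601, 0.0851]
eef_rot: [-0.707, 0.707, 0.001, -0.0]
contact_force: [-1.1, -0.1, -2.3]
opening: 0.175
```

```bash
python3 - <<'E'
from h import *
plan(.5965,-.2595,.0783,-90)
E
```

```text
t 10.62 pos [ 0.5967 -0.2601  0.0851] ang -90.02 tilt 0.14 open 0.175 F [-1.1 -0.1 -2.3] q [ 0.16  0.95  0.34  1.61 -0.45  0.67 -0.84]
shift units [-0.0008  0.0002  0.0085] |mm| 6.8 turn units [ 0.0006  0.0004 -0.0001] shift units if turned [-0.0008  0.0002  0.0085]
```

Past the rib with no resistance, 7 mm left. Lowering until the force shows it has seated.

Emit:
{"name": "apply_moves", "arguments": {"series": [{"x":0,"y":0,"z":0.005,"wx":0,"wy":0,"wz":0,"fingers":-1},{"x":0,"y":0,"z":0.003,"wx":0,"wy":0,"wz":0,"fingers":-1},{"x":0,"y":0,"z":0.001,"wx":0,"wy":0,"wz":0,"fingers":-1},{"x":0,"y":0,"z":0,"wx":0,"wy":0,"wz":0,"fingers":-1}]}}

```text
clock: 11.12
tool_pos: [0.5971, -0.2604, 0.0784]
eef_rot: [-0.707, 0.707, 0.001, 0.0]
contact_force: [-0.3, 0.2, -2.4]
opening: 0.173
```

```bash
python3 - <<'E'
from h import *
plan(.5965,-.2595,.0783,-90)
p,d=snapshot("scene"); W=knob("scene",p,d,(.655,-.257),.11)
E
```

```text
t 11.12 pos [ 0.5971 -0.2604  0.0784] ang -90.02 tilt 0.07 open 0.173 F [-0.3  0.2 -2.4] q [ 0.17  0.96  0.34  1.61 -0.46  0.66 -0.83]
shift units [-0.0012  0.0008  0.0001] |mm| 1.1 turn units [ 0.0003  0.0003 -0.0001] shift units if turned [-0.0012  0.0008  0.0001]
scene knob all z [0.0731 0.0974 0.1077] top 92 [ 0.6558 -0.257   0.1051] mid [ 0.6551 -0.2593  0.1042]
```

Emit:
{"name": "apply_moves", "arguments": {"series": [{"x":0,"y":0,"z":0.0015,"wx":0,"wy":0,"wz":0,"fingers":-1},{"x":0,"y":0,"z":0.0015,"wx":0,"wy":0,"wz":0,"fingers":-1},{"x":0,"y":0,"z":0,"wx":0,"wy":0,"wz":0,"fingers":-1}]}}

```text
clock: 11.55
tool_pos: [0.5972, -0.2604, 0.0783]
eef_rot: [-0.707, 0.707, 0.0, 0.0]
contact_force: [-1.5, 0.5, -0.2]
opening: 0.176
```

```bash
python3 - <<'E'
from h import *
plan(.5965,-.2595,.0783,-90)
E
```

```text
t 11.55 pos [ 0.5972 -0.2604  0.0783] ang -90.03 tilt 0.08 open 0.176 F [-1.5  0.5 -0.2] q [ 0.17  0.96  0.33  1.61 -0.46  0.65 -0.83]
shift units [-0.0012  0.0009  0.    ] |mm| 1.2 turn units [-0.      0.0004 -0.0002] shift units if turned [-0.0012  0.0009  0.    ]
```

The tool stops at z = 0.0783 and the lever's weight has gone onto the collar, so it's seated. Opening.

Emit:
{"name": "apply_moves", "arguments": {"series": [{"x":0,"y":0,"z":0,"wx":0,"wy":0,"wz":0,"fingers":0.2},{"x":0,"y":0,"z":0,"wx":0,"wy":0,"wz":0,"fingers":0.2},{"x":0,"y":0,"z":0,"wx":0,"wy":0,"wz":0,"fingers":0.2},{"x":0,"y":0,"z":0,"wx":0,"wy":0,"wz":0,"fingers":0.2},{"x":0,"y":0,"z":0,"wx":0,"wy":0,"wz":0,"fingers":0.2}]}}

```text
clock: 12.18
tool_pos: [0.598, -0.261, 0.0781]
eef_rot: [-0.707, 0.707, -0.001, 0.001]
contact_force: [-0.3, -0.7, 0.5]
opening: 0.602
```

Emit:
{"name": "apply_moves", "arguments": {"series": [{"x":0,"y":0,"z":-0.015,"wx":0,"wy":0,"wz":0,"fingers":0.2},{"x":0,"y":0,"z":-0.03,"wx":0,"wy":0,"wz":0,"fingers":0.2},{"x":0,"y":0,"z":-0.05,"wx":0,"wy":0,"wz":0,"fingers":0.2},{"x":0,"y":0,"z":-0.05,"wx":0,"wy":0,"wz":0,"fingers":0.2},{"x":-0.05,"y":0,"z":-0.03,"wx":0,"wy":0,"wz":0,"fingers":0.2},{"x":-0.06,"y":0,"z":0,"wx":0,"wy":0,"wz":0,"fingers":0.2},{"x":-0.06,"y":0,"z":0,"wx":0,"wy":0,"wz":0,"fingers":0.2},{"x":-0.06,"y":0,"z":0,"wx":0,"wy":0,"wz":0,"fingers":0.2}]}}

```text
clock: 13.18
tool_pos: [0.5993, -0.0794, 0.2295]
eef_rot: [-0.703, 0.711, -0.005, 0.002]
contact_force: [0.5, 0.7, -1.0]
opening: 0.6
```

Emit:
{"name": "apply_moves", "arguments": {"series": [{"x":-0.06,"y":0,"z":0,"wx":0,"wy":0,"wz":0,"fingers":0.2},{"x":-0.03,"y":0,"z":0,"wx":0,"wy":0,"wz":0,"fingers":0.2},{"x":0,"y":0,"z":0,"wx":0,"wy":0,"wz":0,"fingers":0.2},{"x":0,"y":0,"z":0,"wx":0,"wy":0,"wz":0,"fingers":0.2}]}}

```text
clock: 13.68
tool_pos: [0.6005, -0.0011, 0.2322]
eef_rot: [-0.705, 0.709, -0.006, 0.004]
contact_force: [-0.4, -1.1, -0.0]
opening: 0.6
```

```bash
python3 - <<'E'
from h import *
plan(.5965,-.2595,.0783,-90)
o=[]
for n in("scene","top"):
    p,d=snapshot(n)
    try: W=knob(n,p,d,(.655,-.257),.11)
    except Exception as e: print(n,e); continue
    m=(np.hypot(W[...,0]-.55,W[...,1]+.257)<.034)&(W[...,2]>.09)
    print(n,"hub top z pct",np.percentile(W[m][:,2],[5,25,50,75,95]).round(4),m.sum())
    c=p[80:200,60:220] if n=="scene" else p[90:210,320:480]
    o.append(cv2.resize(c,(400,300),interpolation=cv2.INTER_CUBIC))
cv2.imwrite("pics/c6.png",np.hstack(o)[...,::-1])
E
```

```text
t 13.68 pos [ 0.6005 -0.0011  0.2322] ang -90.27 tilt 0.81 open 0.6 F [-0.4 -1.1 -0. ] q [-0.35  0.7   0.49  1.69 -0.41  0.84 -1.26]
shift units [0.3225 0.0062 0.1932] |mm| 300.8 turn units [-0.0044 -0.0009 -0.0015] shift units if turned [0.323  0.005  0.1924]
scene knob all z [0.0733 0.0977 0.1074] top 92 [ 0.6554 -0.2571  0.1051] mid [ 0.655  -0.2587  0.1042]
scene hub top z pct [0.0928 0.0979 0.0993 0.1006 0.1028] 566
top knob all z [0.0791 0.1048 0.1082] top 77 [ 0.6516 -0.2603  0.1054] mid [ 0.6512 -0.2602  0.1048]
top hub top z pct [0.0932 0.0979 0.0993 0.1004 0.1026] 699
```

View pics/c6.png

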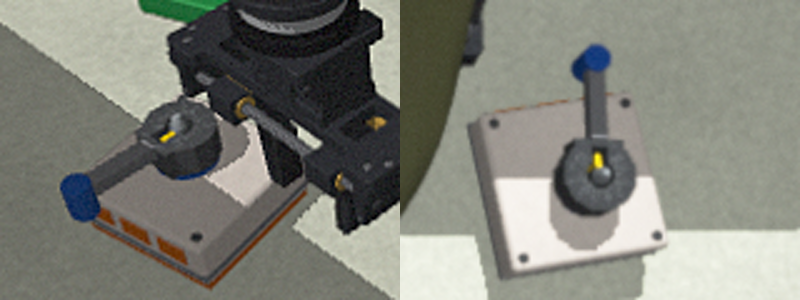

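The lever sits on the collar with the shaft tip and rib showing in the hole and slot. The hub top is at 0.099–0.100 m (0.070 + 0.030 expected), and the gripper is clear. Handing in.

```bash
python3 -c "
from plant import *
print(finish_job())"
```

```text
the job is handed in; nothing more can be done
None
```

The blue lever is on the turret shaft, sitting on the blue collar and released, and the job was handed in at about 13.8 s. I gripped it across the arm, turned it about 84° so the slot met the yellow rib, lowered it over the shaft, let go and moved the gripper away.

**Last checks, after release:**
- **Seating:** both cameras put the hub's top at about 0.099 m, where 0.100 m is expected. On the way down the tool stopped at 0.078 m and the lever's weight went onto the collar.
- **Alignment:** the shaft tip and the rib show inside the hole and slot, with the arm pointing along the rib.
- **Forces and gripper:** the readings I took stayed under about 3 N, and the gripper was well clear at hand-in.
- **Red lever:** I did not touch it. I did not measure it again after the move.

**Disagreement:** the two cameras differ by a constant offset of about 4 mm. I used averages for the grip and the shaft, and the scene camera for the final alignment. It was within the clearance of the fit.

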